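# Open a test kiln's vent cover with a palette knife and hold its sprung shutter half open

### The arm

A 6-joint arm with a two-finger parallel gripper is mounted at the origin on the work surface. World frame = base frame: x ahead of the robot, y to its left, z up, the work surface at z = 0. Lengths are in mm, angles in rad, forces in N, time in s.
With the tool pointing down it reaches from about 350 to 875 mm from the base axis. Payload 4.2 kg.
Tool frame: the origin (TCP) lies at the very end of the fingers, on their centre line; the grasp point (between the pads) lies 19 mm behind it; y points along the fingers, z is the direction in which the jaws open and shut, and the axes are right-handed (so a half turn about y gives the same grasp; the last joint's range is limited). The gripper opens to 85 mm and grips with 20 to 120 N. Pads are 22 mm wide; open, the fingers measure 114 mm over their backs; the gripper's body (76 mm by 85 mm) begins 54 mm behind the grasp point. The pads swing forward as they close: fully open they stand 13 mm farther back than shut.
Start: joints at [-0.932, 0.385, 0.008, 0, -1.194, -0.259], TCP at [231.723, -580.434, 231.312] pointing down, gripper open.
Joint ranges: [-3.14, 3.14], [-1.21, 2.06], [-1.07, 1.41], [-3.16, 2.05], [-2.99, -0.16], [-3.1, 3.1]. Speed limits (rad/s): [2.79, 2.79, 3.14, 3.14, 3.14, 3.14].

### API

Orientations are given as a unit quaternion [x, y, z, w].
In Python, from bench import arm gives the robot as it stands.
- The arm moves only by the shell command python3 -m creep 'ROWS'. ROWS is JSON, a list of rows, each an object with "delta_pos": the shift along the tool's x, y, z in mm, a list of three; "rot": the turn, a rotation vector about the tool's x, y, z in rad, a list of three; "jaw": the finger opening in mm, from 0 to 85.4. A call has exactly 10 rows; each row shifts and turns the commanded pose from where the row before left it, along the tool's axes as they then stand; what a row does not reach is not made up. A row lasts 1/12 s, in which the tool goes at most 41.7 mm and 7.16 degrees, less where a joint would pass 70% of its speed; a pose out of reach is approached as far as the arm can. A call is refused whole if a number of a shift passes 41.7 or a number of a turn 0.125, either way. A call with a gripper value outside its range is refused whole. The fingers move at their own pace and stop on an object; the grip force is fixed at half the most. Time passes only in rows, so rows that do not move let the fingers close, or fill a call up. It gives the time, the measured TCP pose, the force and the opening at its end, in the units of the state.
- arm.read_state(): the state, without advancing time (a new reading comes with each control period).
- arm.get_image(name): name is "scene" or "side" or "wrist"; returns the picture (480x640x3 uint8, red, green, blue); there is no depth.
- arm.calibration(name): a dict with "intrinsics" (3x3 intrinsics, pixels), "dist_coeffs" ([k1, k2, p1, p2, k3] as OpenCV has them; the pictures are not rectified), "R" (3x3) and "t" (3): a world point X has camera coordinates R X + t. Camera axes: x right, y down, z forward; pixel columns grow to the right and rows downward; lengths in mm; the calibration is good to about 2 mm. A picture is of the moment at which its call begins: read the wrist's pose just before it. calibration takes no time and is no camera call; for the wrist camera it gives the pose at the moment of the call.
- arm.job_done(): hands the job in, once; it reports no verdict.
Trained networks look in the newest picture that a camera, given by its name, has taken for a name from the list of things; names that differ only in an ending like _2 or _b are one class to them, and where a whole thing is asked for, a point or a joint stands for the part that bears it (a point fixed in the world has none). Each returns a list of dicts, best first, with "p" (0 to 1); they miss things now and then, are a little off and sometimes report something else, mostly with a low value. They report only what shows in the picture. A call takes as long as a camera call.
- arm.find_in(camera, target): "location" ([column, row] in pixels, amid what is visible of it).
- arm.masks_of(camera, target): "pixels" (480x640 bool, what is visible of it) and "location" ([column, row] in pixels, amid what is visible of it).
The state is a dict: "clock": time; "joints": joint angles; "joint_vel": joint speeds; "joint_efforts": joint torques, N m; "position": TCP position; "ee_rot": TCP orientation; "contact_force": force on the tool from outside, world axes, zero at the start; "wrist_torque": the same for the moment, N m; "gripper_width": finger opening in mm.
Only numpy, scipy, OpenCV 4.12 (cv2) and the standard library are available. Lean on these libraries where they do the work, as an engineer would, in place of code of your own. Each camera call takes 0.05 s, during which the arm holds its last target. There are 200 camera calls.

### The job

With the blade of the palette knife, not the gripper, lever up the red vent cover on top of the small kiln by its free edge and swing it back past upright, where it stays. Lay the knife down flat on the bench without dropping it, then take hold of or push the black tab of the sprung vent shutter with the gripper, slide it to the half-way mark and hold it still there for at least two seconds, while I sight the witness cones: finish still holding it. Leave the other tools and pots as they stand.

Things in the scene. Friction and masses are not known exactly. Their poses are not given: they have to be found in the camera images.
- kiln: Octagonal bench kiln, sheet metal with a cream firebrick lid, 300 mm across, fixed to the bench at a place and angle that differ each time. Origin: centre of its underside, z up. Lid top 230 mm above the bench. A control box is on its +y flank (to 220 mm from the centre, 175 mm above the bench), a black lid handle at its -x edge (183 mm from the centre, 208 mm above the bench).
- vent_box (a point): Centre of the vent box's underside, on the kiln's lid; axes as the kiln's. An open-topped steel box under the red cover, 134 mm along x, 120 mm along y, walls 5 mm, rims 34 mm above the lid. The shutter in it opens along +x; the cover's hinge is on the +y side, its free edge on the -y side. A brass spring barrel, 18 mm thick, sticks out 60 mm at the +x end, 15 mm above the lid.
- cover (a joint): Angle of the red vent cover in rad: 0 shut (level), 1.57 upright, 2.2 its stop. A flat steel plate, 138 mm along the hinge, 134 mm from hinge to free edge, 3 mm thick, 90 to 180 g, without a handle. Its stiff hinge keeps it at any angle where it is left; lifting takes about 1.5 to 2.2 N at the free edge.
- cover_edge (a point): Middle of the cover's free edge, on its underside (264 mm above the bench when shut). The edge bears a white stripe.
- cover_hinge (a point): Middle of the cover's hinge line (fixed to the kiln, 264 mm above the bench, 58.5 mm towards the kiln's +y from the vent box's middle); the hinge line runs along the kiln's x.
- slot_mouth (a point): Middle of the mouth of the prying slot under the cover's free edge (fixed to the kiln, 259.5 mm above the bench, 75.5 mm towards the kiln's -y from the vent box's middle). The slot is 9 mm high, 134 mm wide and 15 mm deep, open towards the kiln's -y: the cover is its roof, a steel ledge its floor, the box's wall, as high as the slot, its end.
- shutter (a joint): Travel of the vent shutter in m: 0 shut, 0.050 fully open, 0.025 the half-way mark. A spring pushes it shut: about 2 N at the start, 6 N at half travel, 10 N fully open; it snaps shut if let go.
- tab_top (a point): Middle of the top of the shutter's upright black tab (white line; over the vent box's middle when shut). The tab is 12 mm thick along the kiln's x, 30 mm wide along its y and stands 21 mm above the shutter plate; its top is 260 mm above the bench, 4 mm below the box's rims. From its shut place the box is free for 56 mm on both x sides of the tab and 40 mm on both y sides.
- half_mark (a point): Where tab_top is when the shutter is at half travel. The red ticks on the rims and inner faces of the box's two long walls mark the same place for the tab's white line; black ticks mark shut and fully open.
- knife: Potter's stiff palette knife, 220 mm long, 65 to 105 g, lying on the bench beside two other tools. x runs along it towards the tip, z up. Origin: on its underside where handle and blade meet. Handle: dark wood, 20 mm wide, 15 mm high, from x = -105 to -5 mm. Steel blade: 22 mm wide, 2.4 mm thick, its middle 7.5 mm above the knife's underside, out to x = 115 mm.
- knife_tip (a point): Tip of the knife's blade.
- loop_tool: Trimming tool with a round wire loop and a pale wooden handle, 190 mm long, lying on the bench; leave alone. Origin under its middle.
- wood_tool: Pale wooden modelling tool, 175 mm long, lying on the bench; leave alone. Origin under its middle.
- bowl: Terracotta bowl, 124 mm wide, 55 mm high; leave alone.
- mug: Blue mug, 80 mm wide, 90 mm high; leave alone.
- glaze_jar: Glaze jar with a red cap, 76 mm wide, 100 mm high; leave alone.
- plaster_bat: Round white plaster bat, 180 mm wide, 18 mm thick, lying on the bench; leave alone.

How it is judged:
By the outcome, as a careful person would: the job done as asked, in the order asked, and still so for the second after the job is handed in, while the arm keeps its last pose, push and grip.
It also fails if it takes over 72 s, if anything falls off the work surface, if the arm or the gripper's body presses on something with over 40 N, if the wrist force passes 120 N, or if a joint passes its speed limit or range.

## Working session

There is one attempt and no reset: what is moved stays moved. The work goes in short steps, Python scripts to look and compute and a shell command to move; the robot and the scene stay as the last step left them, time stands still between calls to the robot, and variables do not carry over. Pictures are saved under pics/ and viewed, about 8 in all and at most 12, crops included, and the job is handed in when it is done.

```bash
ls; mkdir -p pics; cat > h.py <<'E'
import numpy as np, cv2, json
from bench import arm
from scipy.spatial.transform import Rotation as Rn
def snap(cam,fn=None):
    im=arm.get_image(cam)
    if fn: cv2.imwrite('pics/'+fn,im[:,:,::-1])
    return im
def ray(c,uv):
    K=np.array(c['intrinsics']);d=np.array(c['dist_coeffs'])
    R=np.array(c['R']);t=np.array(c['t'])
    n=cv2.undistortPoints(np.array([[uv]],float),K,d)[0,0]
    v=R.T@np.array([n[0],n[1],1.]);return -R.T@t,v/np.linalg.norm(v)
def onz(c,uv,z):
    o,v=ray(c,uv);return o+v*(z-o[2])/v[2]
def proj(c,P):
    R=np.array(c['R'],float);t=np.array(c['t'],float)
    return cv2.projectPoints(np.array(P,float).reshape(-1,1,3),cv2.Rodrigues(R)[0],t,np.array(c['intrinsics'],float),np.array(c['dist_coeffs'],float))[0][:,0]
E
python3 - <<'E'
from h import *
s=arm.read_state();print(s)
for cam in ['scene','side','wrist']:
    c=arm.calibration(cam);print(cam,np.round(-np.array(c['R']).T@np.array(c['t'])))
    snap(cam,cam+'0.png')
    for n in ['kiln','cover_edge','knife','knife_tip','loop_tool','wood_tool','bowl','mug','glaze_jar','plaster_bat']:
        r=arm.find_in(cam,n)
        print(n,[(np.round(x['location']).tolist(),round(x['p'],2)) for x in r[:2]])
a=cv2.imread('pics/scene0.png');b=cv2.imread('pics/side0.png')
E
```

```text
pics
{'clock': 0.0, 'joints': array([-9.32380425e-01,  3.85573937e-01,  6.61305084e-03, -4.87921327e-04,
       -1.19402061e+00, -2.58601453e-01]), 'joint_vel': array([ 0.00057033,  0.00113567, -0.00074774, -0.0018541 , -0.00022313,
        0.00037184]), 'joint_efforts': array([-9.07180638e-04, -3.92291415e+01,  1.88404083e+01,  4.18636858e+00,
       -4.64248602e-03,  2.28727288e-05]), 'position': array([ 231.51068481, -579.90176386,  230.20775145]), 'ee_rot': array([-0.69364013, -0.13322587,  0.13360693,  0.69517151]), 'contact_force': array([-0.32741292, -0.08325013, -0.47648274]), 'wrist_torque': array([-0.01583705, -0.00230027, -0.01297642]), 'gripper_width': 84.95241867875696}
scene [1174. -209. 1265.]
kiln [([345.0, 270.0], 0.61)]
cover_edge [([337.0, 249.0], 0.76)]
knife []
knife_tip [([214.0, 347.0], 0.74)]
loop_tool [([192.0, 324.0], 0.71)]
wood_tool [([197.0, 287.0], 0.92), ([346.0, 271.0], 0.46)]
bowl [([225.0, 380.0], 0.59)]
mug [([473.0, 249.0], 0.68), ([345.0, 273.0], 0.65)]
glaze_jar [([448.0, 211.0], 0.61)]
plaster_bat [([402.0, 184.0], 0.7), ([213.0, 348.0], 0.48)]
side [1410.  140. 1156.]
kiln [([307.0, 291.0], 0.89)]
cover_edge [([293.0, 252.0], 0.73)]
knife [([157.0, 325.0], 0.92)]
knife_tip [([158.0, 323.0], 0.87)]
loop_tool [([153.0, 298.0], 0.74)]
wood_tool [([175.0, 270.0], 0.94), ([158.0, 325.0], 0.27)]
bowl [([146.0, 357.0], 0.78), ([157.0, 325.0], 0.43)]
mug [([474.0, 329.0], 0.75)]
glaze_jar [([462.0, 279.0], 0.87), ([176.0, 270.0], 0.27)]
plaster_bat [([425.0, 243.0], 0.66)]
wrist [ 154. -610.  375.]
kiln []
cover_edge []
knife []
knife_tip []
loop_tool []
wood_tool [([430.0, 404.0], 0.76)]
bowl []
mug []
glaze_jar []
plaster_bat []
```

View pics/scene0.png

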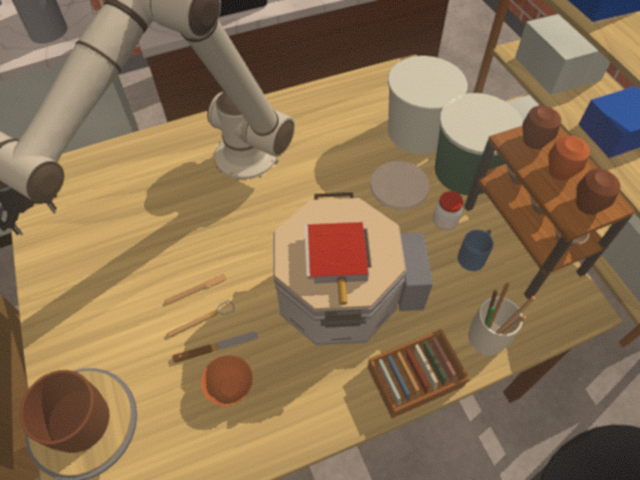

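View pics/side0.png

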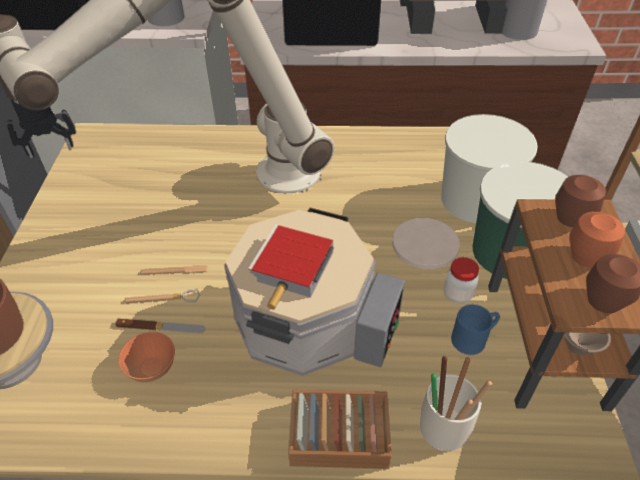

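The scene view shows the knife lying from about (172,358) to its tip at (257,337). The bowl is just beyond it at (225,380) and the other two tools are above it. The red cover is at about (338,250) with its white stripe on the left (-y). The barrel points towards the viewer (+x). The side view agrees: the knife runs from (115,323) to its tip at (205,330).

```bash
python3 - <<'E'
from h import *
for cam in ['scene','side']:
    c=arm.calibration(cam)
    im=cv2.imread(f'pics/{cam}0.png')[:,:,::-1].astype(int)
    m=((im[:,:,0]>110)&(im[:,:,1]<60)&(im[:,:,2]<60)).astype(np.uint8)
    n,l,st,ce=cv2.connectedComponentsWithStats(m)
    k=1+np.argmax(st[1:,4]); ys,xs=np.where(l==k)
    P=np.array([onz(c,(x,y),267)[:2] for x,y in zip(xs,ys)],np.float32)
    print(cam,'red',len(P),cv2.minAreaRect(P),np.round(cv2.boxPoints(cv2.minAreaRect(P))).tolist())
    for t,z in [('knife',8),('knife_tip',8),('cover_edge',264),('loop_tool',5),('wood_tool',5),('bowl',30)]:
        r=arm.masks_of(cam,t)
        for q in r[:1]:
            ys,xs=np.where(q['pixels'])
            if len(ys)<5: continue
            P=np.array([onz(c,(x,y),z)[:2] for x,y in zip(xs,ys)],np.float32)
            (cx,cy),wh,a=cv2.minAreaRect(P)
            b=cv2.boxPoints(((cx,cy),wh,a))
            print(t,round(q['p'],2),len(ys),'c',round(cx),round(cy),'wh',np.round(wh),'a',round(a,1),np.round(b).tolist(),np.round(onz(c,q['location'],z)))
# hand picked ends
s=arm.calibration('scene');d=arm.calibration('side')
for n,u,v in [('butt',(172,358),(115,323)),('junction',(215,347),(160,326)),('tip',(257,337),(205,330))]:
    print(n,np.round(onz(s,u,8)),np.round(onz(d,v,8)))
E
```

```text
scene red 2086 ((600.939208984375, 57.068634033203125), (123.04523468017578, 132.450927734375), 69.97833251953125) [[518.0, 22.0], [642.0, -23.0], [684.0, 92.0], [560.0, 138.0]]
knife 0.93 826 c 602 -274 wh [220.  31.] a 85.9 [[579.0, -382.0], [610.0, -384.0], [625.0, -165.0], [594.0, -163.0]] [ 598. -280.    8.]
knife_tip 0.97 716 c 602 -275 wh [218.  26.] a 85.9 [[581.0, -382.0], [607.0, -384.0], [623.0, -167.0], [597.0, -165.0]] [ 605. -284.    8.]
cover_edge 0.77 3205 c 597 60 wh [144. 142.] a 70.4 [[506.0, 16.0], [640.0, -32.0], [688.0, 103.0], [554.0, 151.0]] [596.  56. 264.]
loop_tool 0.72 319 c 507 -289 wh [ 37. 186.] a 2.6 [[484.0, -198.0], [493.0, -383.0], [530.0, -381.0], [522.0, -196.0]] [ 515. -317.    5.]
wood_tool 0.65 18272 c 502 146 wh [433. 491.] a 69.6 [[197.0, 28.0], [657.0, -143.0], [808.0, 263.0], [347.0, 434.0]] [526. 120.   5.]
bowl 0.86 2018 c 704 -272 wh [120. 123.] a 35.4 [[620.0, -257.0], [691.0, -357.0], [789.0, -287.0], [718.0, -187.0]] [ 702. -269.   30.]
side red 2877 ((597.130859375, 60.19556427001953), (126.77437591552734, 135.4342041015625), 70.3258
[... 339 characters left out ...]
 -258.    8.]
cover_edge 0.59 3293 c 592 59 wh [146. 143.] a 71.7 [[501.0, 12.0], [637.0, -33.0], [683.0, 106.0], [547.0, 150.0]] [601.  59. 264.]
loop_tool 0.91 288 c 510 -309 wh [ 18. 140.] a 7.1 [[492.0, -241.0], [509.0, -380.0], [527.0, -378.0], [510.0, -239.0]] [ 501. -315.    5.]
wood_tool 0.69 330 c 414 -275 wh [ 21. 168.] a 4.0 [[398.0, -192.0], [409.0, -360.0], [431.0, -358.0], [419.0, -191.0]] [ 418. -264.    5.]
bowl 0.81 2180 c 698 -277 wh [127. 126.] a 1.0 [[634.0, -216.0], [636.0, -342.0], [763.0, -339.0], [760.0, -213.0]] [ 701. -275.   30.]
butt [ 591. -385.    8.] [ 592. -383.    8.]
junction [ 603. -275.    8.] [ 599. -272.    8.]
tip [ 618. -168.    8.] [ 609. -161.    8.]
```

```bash
cat >> h.py <<'E'
def tool(yaw_deg,pitch=0):
    "tool down, tool x (blade dir) at given yaw; pitch about jaw axis raises x"
    a=np.radians(yaw_deg); x=np.array([np.cos(a),np.sin(a),0]); y=np.array([0,0,-1.]); z=np.cross(x,y)
    return Rn.from_matrix(np.c_[x,y,z])
def go(p,R=None,show=True):
    s=arm.read_state(); R0=Rn.from_quat(s['ee_rot']); R=R or R0
    w=(R0.inv()*R).as_rotvec(); d=np.array(p)-s['position']
    print('t',round(s['clock'],2),'pos',np.round(s['position'],1),'rotvec',np.round(w,4),'shift after turn',np.round(R.inv().apply(d),1),'shift before',np.round(R0.inv().apply(d),1),'F',np.round(s['contact_force'],1),'w',round(s['gripper_width'],1))
E
python3 - <<'E'
from h import *
s=arm.read_state();R=Rn.from_quat(s['ee_rot']).as_matrix();print(np.round(R,3))
c=arm.calibration('wrist');print('cam pos in tool',R.T@(-np.array(c['R']).T@np.array(c['t'])-s['position']),'cam axes in tool',np.round(R.T@np.array(c['R']).T,2),c['intrinsics'])
for y in (85,-95): go([560,-300,200],tool(y))
E
```

```text
[[ 0.929 -0.    -0.371]
 [ 0.371  0.     0.929]
 [-0.    -1.     0.   ]]
cam pos in tool [ -83.51574333 -143.89494459    1.742287  ] cam axes in tool [[ 0.    0.95  0.32]
 [ 0.   -0.32  0.95]
 [ 1.   -0.   -0.  ]] [[356.45263818   0.         319.27189321]
 [  0.         356.45263818 238.54383287]
 [  0.           0.           1.        ]]
t 2.25 pos [ 231.7 -580.4  231.3] rotvec [-0.     -1.1037  0.    ] shift after turn [ 308.    31.3 -302.6] shift before [408.8  31.3 138.7] F [-0.2 -0.7  0.5] w 85.5
t 2.25 pos [ 231.7 -580.4  231.3] rotvec [-0.      2.0378 -0.    ] shift after turn [-308.    31.3  302.6] shift before [408.8  31.3 138.7] F [-0.2 -0.7  0.5] w 85.5
```

```bash
python3 -m creep '[{"delta_pos":[38,3,-9],"rot":[0,-0.11,0],"jaw":36},{"delta_pos":[38,3,-9],"rot":[0,-0.11,0],"jaw":36},{"delta_pos":[38,3,-9],"rot":[0,-0.11,0],"jaw":36},{"delta_pos":[38,3,-9],"rot":[0,-0.11,0],"jaw":36},{"delta_pos":[38,3,-9],"rot":[0,-0.11,0],"jaw":36},{"delta_pos":[38,3,-9],"rot":[0,-0.11,0],"jaw":36},{"delta_pos":[38,3,-9],"rot":[0,-0.11,0],"jaw":36},{"delta_pos":[38,3,-9],"rot":[0,-0.11,0],"jaw":36},{"delta_pos":[38,3,-9],"rot":[0,-0.11,0],"jaw":36},{"delta_pos":[38,3,-9],"rot":[0,-0.11,0],"jaw":36}]'
python3 - <<'E'
from h import *
go([600,-301,150],tool(85))
c=arm.calibration('wrist')
snap('wrist','w1.png')
for t,z in [('knife',8)]:
    for q in arm.masks_of('wrist',t)[:2]:
        ys,xs=np.where(q['pixels'])
        P=np.array([onz(c,(x,y),z)[:2] for x,y in zip(xs,ys)],np.float32)
        (cx,cy),wh,a=cv2.minAreaRect(P)
        print(t,round(q['p'],2),len(ys),'c',round(cx),round(cy),'wh',np.round(wh),'a',round(a,1),np.round(cv2.boxPoints(((cx,cy),wh,a))).tolist())
E
```

```text
clock: 3.08
position: [530.5, -356.6, 200.8]
ee_rot: [0.521, 0.478, -0.478, -0.521]
contact_force: [1.0, 0.1, 0.4]
gripper_width: 35.7
t 3.08 pos [ 530.5 -356.6  200.8] rotvec [ 0.0001  0.0018 -0.0002] shift after turn [ 61.4  50.8 -64.4] shift before [ 61.3  50.8 -64.5] F [1.  0.1 0.4] w 35.7
knife 0.88 2295 c 596 -273 wh [216.  22.] a 85.9 [[578.0, -380.0], [599.0, -382.0], [615.0, -166.0], [593.0, -165.0]]
```

View pics/w1.png

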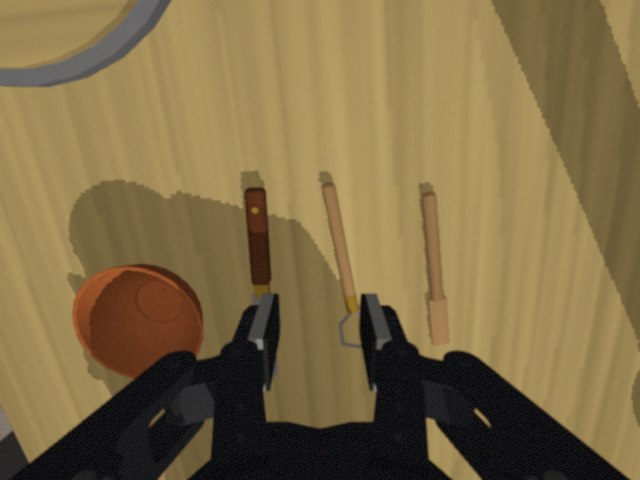

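The wrist view shows the knife handle from (256,188) to (262,285), with the ferrule and blade running on under the left finger. The loop tool is at (340,250) and the bowl at (140,320), both clear of the handle's flanks.

```bash
python3 - <<'E'
from h import *
c=arm.calibration('wrist')
for n,u,z in [('butt',(255.5,188),12),('h1',(255.5,200),15),('h2',(261,283),15),('ferr end',(261,297),10),('hL',(250,270),15),('hR',(271,270),15),('bowl right',(203,322),45),('loop left',(340,330),3),('loop stick left',(333,240),6)]:
    print(n,np.round(onz(c,u,z),1))
go([600,-301,150],tool(86))
E
```

```text
butt [ 587.6 -377.2   12. ]
h1 [ 588.6 -366.4   15. ]
h2 [ 595.1 -280.4   15. ]
ferr end [ 598.4 -262.    10. ]
hL [ 604.2 -295.6   15. ]
hR [ 583.1 -293.9   15. ]
bowl right [ 650.3 -257.7   45. ]
loop left [ 518.2 -210.4    3. ]
loop stick left [ 518.6 -317.4    6. ]
t 3.18 pos [ 531.4 -353.3  200.8] rotvec [-0.0005 -0.0128  0.0011] shift after turn [ 57.   50.8 -64.8] shift before [ 57.8  50.8 -64.1] F [ 0.2 -0.9 -0.7] w 35.8
```

```bash
python3 -m creep '[{"delta_pos":[11.3,28.2,-11.8],"rot":[0,-0.013,0],"jaw":38},{"delta_pos":[11.3,28.2,-11.8],"rot":[0,0,0],"jaw":38},{"delta_pos":[11.3,28.2,-11.8],"rot":[0,0,0],"jaw":38},{"delta_pos":[11.3,28.2,-11.8],"rot":[0,0,0],"jaw":38},{"delta_pos":[11.3,28.2,-11.8],"rot":[0,0,0],"jaw":38},{"delta_pos":[0,15,0],"rot":[0,0,0],"jaw":38},{"delta_pos":[0,15,0],"rot":[0,0,0],"jaw":38},{"delta_pos":[0,12,0],"rot":[0,0,0],"jaw":38},{"delta_pos":[0,8,0],"rot":[0,0,0],"jaw":38},{"delta_pos":[0,0,0],"rot":[0,0,0],"jaw":38}]'
python3 - <<'E'
from h import *
go([594,-301,2.5],tool(86))
snap('wrist','w2.png')
E
```

```text
clock: 4.02
position: [591.1, -306.4, 8.4]
ee_rot: [-0.518, -0.479, 0.48, 0.52]
contact_force: [0.0, -0.3, -0.3]
gripper_width: 38.2
t 4.02 pos [ 591.1 -306.4    8.4] rotvec [-0.0033 -0.0091  0.0008] shift after turn [ 5.6  5.9 -2.5] shift before [ 5.6  5.9 -2.4] F [ 0.  -0.3 -0.3] w 38.2
```

View pics/w2.png

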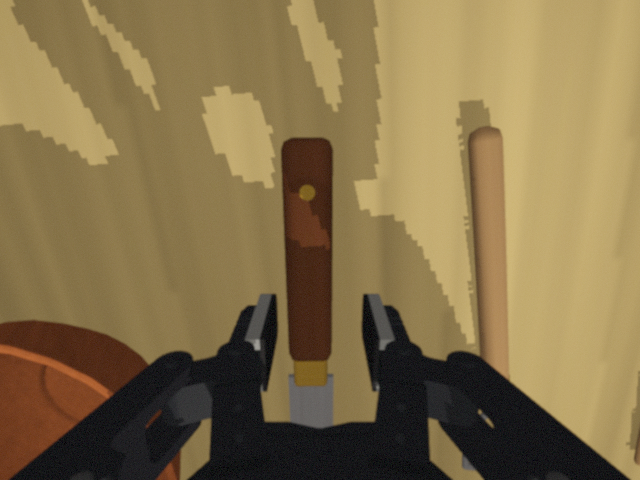

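The handle sits centrally between the open fingers but about 9 px left of their midline. The dark wood ends at row 360 and the ferrule at row 385.

```bash
python3 - <<'E'
from h import *
c=arm.calibration('wrist');s=arm.read_state();R=Rn.from_quat(s['ee_rot'])
for n,u,z in [('butt',(307,140),12),('wood end',(310,360),15),('ferr end',(311,385),12),('mid',(309,330),15)]:
    p=onz(c,u,z);print(n,np.round(p,1),'tool',np.round(R.inv().apply(p-s['position']),1))
go([594,-301,2.5],tool(86))
E
```

```text
butt [ 589.  -380.2   12. ] tool [-73.4  -2.2  -2.8]
wood end [ 596.4 -281.9   15. ] tool [25.2 -5.2 -2.5]
ferr end [ 597.4 -264.9   12. ] tool [42.1 -2.2 -2.2]
mid [ 595.4 -298.    15. ] tool [ 9.  -5.2 -2.8]
t 4.07 pos [ 591.9 -306.8    9.8] rotvec [-0.0012 -0.0088  0.0001] shift after turn [ 5.9  7.3 -1.7] shift before [ 5.9  7.3 -1.6] F [ 0.3 -0.3 -0.3] w 38.0
```

```bash
python3 -m creep '[{"delta_pos":[6,2,-1.5],"rot":[0,-0.009,0],"jaw":38},{"delta_pos":[6,2,-1.2],"rot":[0,0,0],"jaw":38},{"delta_pos":[0,2.5,0],"rot":[0,0,0],"jaw":38},{"delta_pos":[0,0,0],"rot":[0,0,0],"jaw":15},{"delta_pos":[0,0,0],"rot":[0,0,0],"jaw":15},{"delta_pos":[0,0,0],"rot":[0,0,0],"jaw":15},{"delta_pos":[0,0,0],"rot":[0,0,0],"jaw":15},{"delta_pos":[0,0,0],"rot":[0,0,0],"jaw":15},{"delta_pos":[0,-10,0],"rot":[0,0,0],"jaw":15},{"delta_pos":[0,-20,0],"rot":[0,0,0],"jaw":15}]'
python3 - <<'E'
from h import *
go([594,-295,2.5],tool(86))
E
```

```text
clock: 4.9
position: [593.5, -294.2, 31.3]
ee_rot: [-0.515, -0.481, 0.483, 0.519]
contact_force: [-0.5, -0.5, -1.8]
gripper_width: 17.8
t 4.9 pos [ 593.5 -294.2   31.3] rotvec [-0.0067 -0.0002  0.0017] shift after turn [-0.8 28.8 -0.5] shift before [-0.8 28.8 -0.7] F [-0.5 -0.5 -1.8] w 17.8
```

```bash
python3 -m creep '[{"delta_pos":[0,-30,0],"rot":[0,0,0],"jaw":15},{"delta_pos":[0,-37,0],"rot":[0,0,0],"jaw":15},{"delta_pos":[0,-39,0],"rot":[0,0.07,0],"jaw":15},{"delta_pos":[0,-39,0],"rot":[0,0.07,0],"jaw":15},{"delta_pos":[0,-39,0],"rot":[0,0.07,0],"jaw":15},{"delta_pos":[0,-39,0],"rot":[0,0.069,0],"jaw":15},{"delta_pos":[25,0,28],"rot":[0,0,0],"jaw":15},{"delta_pos":[25,0,28],"rot":[0,0,0],"jaw":15},{"delta_pos":[25,0,28],"rot":[0,0,0],"jaw":15},{"delta_pos":[10,0,20],"rot":[0,0,0],"jaw":15}]'
python3 - <<'E'
from h import *
go([518.5,-158.7,254.5],tool(70))
snap('wrist','w3.png');snap('side','s3.png');snap('scene','c3.png')
a=cv2.resize(cv2.imread('pics/side/x') if 0 else cv2.imread('pics/s3.png')[180:340,130:400],None,fx=2.96,fy=2.96,interpolation=cv2.INTER_CUBIC)
cv2.imwrite('pics/s3c.png',a)
for cam in ['wrist','side','scene']:
    for t in ['knife_tip','cover_edge']:
        print(cam,t,[(np.round(q['location']),round(q['p'],2)) for q in arm.find_in(cam,t)[:2]])
E
```

```text
clock: 5.73
position: [525.3, -177.1, 257.1]
ee_rot: [-0.578, -0.406, 0.406, 0.579]
contact_force: [-0.3, -0.5, -1.0]
gripper_width: 18.5
t 5.73 pos [ 525.3 -177.1  257.1] rotvec [-0.0006  0.0019  0.0009] shift after turn [14.9  2.6 12.7] shift before [14.9  2.7 12.7] F [-0.3 -0.5 -1. ] w 18.5
wrist knife_tip [(array([320., 250.]), 0.86)]
wrist cover_edge [(array([390.,  82.]), 0.66)]
side knife_tip [(array([204., 232.]), 0.6), (array([180., 271.]), 0.51)]
side cover_edge [(array([292., 254.]), 0.76)]
scene knife_tip [(array([245., 258.]), 0.88)]
scene cover_edge [(array([338., 247.]), 0.74)]
```

View pics/w3.png

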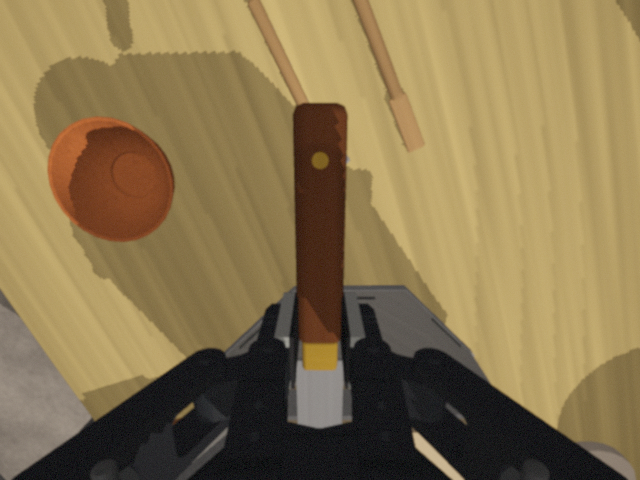

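View pics/s3c.png

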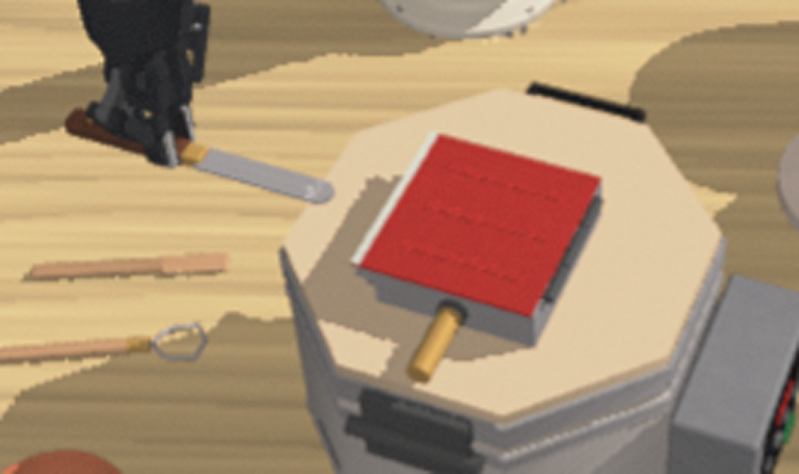

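The wrist view shows the knife held straight in the jaws: handle at (320,100–340), ferrule at (320,355). The side crop shows the tip at crop (331,191) and the cover's stripe running from crop (433,133) to (355,263), with the blade roughly level and square to it.

```bash
python3 - <<'E'
import cv2
a=cv2.imread('pics/c3.png')[205:315,220:390]
cv2.imwrite('pics/c3c.png',cv2.resize(a,None,fx=4.7,fy=4.7,interpolation=cv2.INTER_CUBIC))
E
```

```text
(no output)
```

View pics/c3c.png

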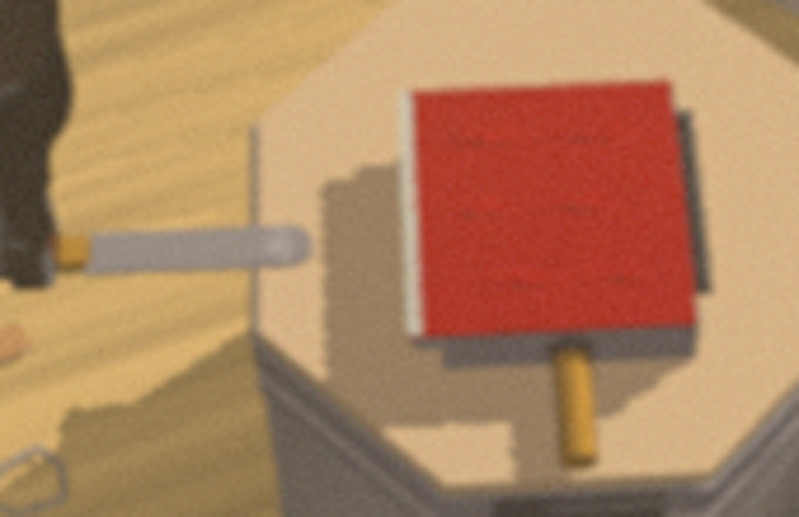

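The scene crop shows the tip at crop (310,246). The cover's corners are at (401,90), (408,338), (670,82) and (695,327).

```bash
cat > tri.py <<'E'
from h import *
s=arm.calibration('scene');d=arm.calibration('side')
def tri(u,v):
    o1,a=ray(s,u);o2,b=ray(d,v)
    k=np.linalg.lstsq(np.c_[a,-b],o2-o1,rcond=None)[0]
    p,q=o1+a*k[0],o2+b*k[1];return (p+q)/2,np.linalg.norm(p-q)
E
python3 - <<'E'
from tri import *
S=lambda x,y:((x+.5)/4.7-.5+220,(y+.5)/4.7-.5+205)
D=lambda x,y:((x+.5)/2.96-.5+130,(y+.5)/2.96-.5+180)
P={}
for n,a,b in [('tip',(310,246),(331,191)),('ef',(401,90),(433,133)),('en',(408,338),(355,263)),('hf',(670,82),(600,180)),('hn',(695,327),(535,315))]:
    p,e=tri(S(*a),D(*b));P[n]=p;print(n,np.round(p,1),round(e,1), 'z267:',np.round(onz(s,S(*a),267)[:2],1),np.round(onz(d,D(*b),267)[:2],1))
st=arm.read_state();R=Rn.from_quat(st['ee_rot'])
print('tip in tool',np.round(R.inv().apply(P['tip']-st['position']),1))
# plane-constrained corners averaged
Q={n:(onz(s,S(*a),267)[:2]+onz(d,D(*b),267)[:2])/2 for n,a,b in [('ef',(401,90),(433,133)),('en',(408,338),(355,263)),('hf',(670,82),(600,180)),('hn',(695,327),(535,315))]}
x=(Q['en']-Q['ef']+Q['hn']-Q['hf']);y=(Q['hf']-Q['ef']+Q['hn']-Q['en'])
print('yawx',np.degrees(np.arctan2(x[1],x[0])),'yawy',np.degrees(np.arctan2(y[1],y[0])),'size',np.linalg.norm(x)/2,np.linalg.norm(y)/2,'centre',sum(Q.values())/4)
E
```

```text
tip [571.5 -53.9 265.1] 9.0 z267: [576.8 -57.2] [568.4 -51.2]
ef [506.9  16.4 264.5] 2.8 z267: [510.   14.8] [507.9  17.5]
en [634.2 -29.5 260.6] 6.4 z267: [640.5 -32.8] [636.4 -26.6]
hf [553.1 140.5 264.3] 3.2 z267: [556.2 138.3] [553.8 141.4]
hn [679.1  96.3 260.4] 8.4 z267: [686.   91.2] [680.2  99.1]
tip in tool [133.6  -8.8   1.9]
yawx -19.382168864276643 yawy 69.95570506317418 size 136.52305255928343 132.31497975610003 centre [596.38076998  55.36215109]
```

```bash
python3 - <<'E'
from h import *
c=arm.calibration('wrist');s=arm.read_state();R=Rn.from_quat(s['ee_rot'])
print(s['position'])
def at(u,X):
    o,v=ray(c,u);o=R.inv().apply(o-s['position']);v=R.inv().apply(v)
    return o+v*(X-o[0])/v[0]
for n,u,X in [('butt top',(320,104),-87),('wood end top',(319.5,343),13),('ferr end',(319.5,369),30)]:
    print(n,np.round(at(u,X),1))
# width-based: pixel width of handle near butt and near wood end
K=c['intrinsics'][0][0]
im=cv2.imread('pics/w3.png').astype(int)
for r in (115,140,200,250,280,300,335):
    m=(im[r,:,2]-im[r,:,0]>25)&(im[r,:,2]<120)&(im[r,:,1]<60); x=np.where(m[270:370])[0]+270
    print(r,x.min() if len(x) else None,x.max() if len(x) else None)
E
```

```text
[ 527.53304657 -180.0837712   256.36122144]
butt top [-87.   -1.7   2.4]
wood end top [13.  -8.5  2.2]
ferr end [30.  -4.8  2.2]
115 293 345
140 294 344
200 295 344
250 296 342
280 297 342
300 298 340
335 299 339
```

```bash
python3 -m creep '[{"delta_pos":[5,5,4],"rot":[0,0,0],"jaw":15},{"delta_pos":[5,6,3],"rot":[0,0,0],"jaw":15},{"delta_pos":[5,6,3],"rot":[0,0,0],"jaw":15},{"delta_pos":[0,3,0],"rot":[0,0,0],"jaw":15},{"delta_pos":[0,0,0],"rot":[0,0,0],"jaw":15},{"delta_pos":[0,0,0],"rot":[0,0,0],"jaw":15},{"delta_pos":[0,0,0],"rot":[0,0,0],"jaw":15},{"delta_pos":[0,0,0],"rot":[0,0,0],"jaw":15},{"delta_pos":[0,0,0],"rot":[0,0,0],"jaw":15},{"delta_pos":[0,0,0],"rot":[0,0,0],"jaw":15}]' | tail -2
cat > st.py <<'E'
from h import *
s=arm.read_state();R=Rn.from_quat(s['ee_rot'])
print('t',round(s['clock'],2),'pos',np.round(s['position'],1),'F',np.round(s['contact_force'],2),'Ttool',np.round(R.inv().apply(s['wrist_torque']),3),'w',round(s['gripper_width'],1),'tip est',np.round(s['position']+R.apply([133.5,-6,0]),1))
E
python3 st.py
```

```text
contact_force: [-0.4, -0.7, -1.4]
gripper_width: 18.1
t 7.02 pos [ 523.1 -161.9  237. ] F [-0.38 -0.66 -1.44] Ttool [ 0.001 -0.001  0.029] w 18.1 tip est [568.6 -36.4 243.1]
```

```bash
python3 -m creep '[{"delta_pos":[0,2,0],"rot":[0,0,0],"jaw":15},{"delta_pos":[0,2,0],"rot":[0,0,0],"jaw":15},{"delta_pos":[0,0,0],"rot":[0,0,0],"jaw":15},{"delta_pos":[0,0,0],"rot":[0,0,0],"jaw":15},{"delta_pos":[0,0,0],"rot":[0,0,0],"jaw":15},{"delta_pos":[0,0,0],"rot":[0,0,0],"jaw":15},{"delta_pos":[0,0,0],"rot":[0,0,0],"jaw":15},{"delta_pos":[0,0,0],"rot":[0,0,0],"jaw":15},{"delta_pos":[0,0,0],"rot":[0,0,0],"jaw":15},{"delta_pos":[0,0,0],"rot":[0,0,0],"jaw":15}]' | tail -2
python3 st.py
```

```text
contact_force: [0.4, -0.0, -1.7]
gripper_width: 18.2
t 7.85 pos [ 522.9 -161.8  232.8] F [ 0.38 -0.03 -1.66] Ttool [ 0.041 -0.036  0.011] w 18.2 tip est [568.5 -36.3 238.8]
```

```bash
python3 -m creep '[{"delta_pos":[0,1.5,0],"rot":[0,0,0],"jaw":15},{"delta_pos":[0,1.5,0],"rot":[0,0,0],"jaw":15},{"delta_pos":[0,0,0],"rot":[0,0,0],"jaw":15},{"delta_pos":[0,0,0],"rot":[0,0,0],"jaw":15},{"delta_pos":[0,0,0],"rot":[0,0,0],"jaw":15},{"delta_pos":[0,0,0],"rot":[0,0,0],"jaw":15},{"delta_pos":[0,0,0],"rot":[0,0,0],"jaw":15},{"delta_pos":[0,0,0],"rot":[0,0,0],"jaw":15},{"delta_pos":[0,0,0],"rot":[0,0,0],"jaw":15},{"delta_pos":[0,0,0],"rot":[0,0,0],"jaw":15}]' | tail -2
python3 st.py
```

```text
contact_force: [0.3, 0.7, -0.3]
gripper_width: 18.2
t 8.68 pos [ 522.9 -161.8  229.8] F [ 0.26  0.69 -0.32] Ttool [ 0.025  0.023 -0.007] w 18.2 tip est [568.5 -36.3 235.9]
```

```bash
python3 -m creep '[{"delta_pos":[0,1,0],"rot":[0,0,0],"jaw":15},{"delta_pos":[0,1,0],"rot":[0,0,0],"jaw":15},{"delta_pos":[0,0,0],"rot":[0,0,0],"jaw":15},{"delta_pos":[0,0,0],"rot":[0,0,0],"jaw":15},{"delta_pos":[0,0,0],"rot":[0,0,0],"jaw":15},{"delta_pos":[0,0,0],"rot":[0,0,0],"jaw":15},{"delta_pos":[0,0,0],"rot":[0,0,0],"jaw":15},{"delta_pos":[0,0,0],"rot":[0,0,0],"jaw":15},{"delta_pos":[0,0,0],"rot":[0,0,0],"jaw":15},{"delta_pos":[0,0,0],"rot":[0,0,0],"jaw":15}]' | tail -2
python3 st.py
```

```text
contact_force: [0.3, -0.5, -1.2]
gripper_width: 18.3
t 9.52 pos [ 523.  -161.8  227.8] F [ 0.32 -0.49 -1.21] Ttool [ 0.017  0.013 -0.063] w 18.3 tip est [568.5 -36.3 233.8]
```

```bash
python3 -m creep '[{"delta_pos":[0,1,0],"rot":[0,0,0],"jaw":15},{"delta_pos":[0,1,0],"rot":[0,0,0],"jaw":15},{"delta_pos":[0,0,0],"rot":[0,0,0],"jaw":15},{"delta_pos":[0,0,0],"rot":[0,0,0],"jaw":15},{"delta_pos":[0,0,0],"rot":[0,0,0],"jaw":15},{"delta_pos":[0,0,0],"rot":[0,0,0],"jaw":15},{"delta_pos":[0,0,0],"rot":[0,0,0],"jaw":15},{"delta_pos":[0,0,0],"rot":[0,0,0],"jaw":15},{"delta_pos":[0,0,0],"rot":[0,0,0],"jaw":15},{"delta_pos":[0,0,0],"rot":[0,0,0],"jaw":15}]' | tail -2
python3 st.py
```

```text
contact_force: [0.2, -1.2, 3.4]
gripper_width: 18.0
t 10.35 pos [ 523.1 -161.9  226. ] F [ 0.24 -1.18  3.43] Ttool [ 0.164 -0.039 -0.193] w 18.0 tip est [568.6 -36.4 232. ]
```

The blade touched the lid at TCP z≈226.3, so its underside sits about 3.7 mm above the TCP and the blade is level. Next I raise it to slot height and insert.

```bash
python3 -m creep '[{"delta_pos":[0,-10,0],"rot":[0,0,0],"jaw":15},{"delta_pos":[0,-10,0],"rot":[0,0,0],"jaw":15},{"delta_pos":[0,-8.5,0],"rot":[0,0,0],"jaw":15},{"delta_pos":[0,0,0],"rot":[0,0,0],"jaw":15},{"delta_pos":[8,0,0],"rot":[0,0,0],"jaw":15},{"delta_pos":[8,0,0],"rot":[0,0,0],"jaw":15},{"delta_pos":[7,0,0],"rot":[0,0,0],"jaw":15},{"delta_pos":[6,0,0],"rot":[0,0,0],"jaw":15},{"delta_pos":[5,0,0],"rot":[0,0,0],"jaw":15},{"delta_pos":[0,0,0],"rot":[0,0,0],"jaw":15}]' | tail -2
python3 st.py
python3 - <<'E'
from h import *
snap('side','s4.png');snap('scene','c4.png')
a=cv2.imread('pics/s4.png')[190:310,180:380];b=cv2.imread('pics/c4.png')[205:305,230:400]
f=lambda x:cv2.resize(x,(790,int(x.shape[0]*790/x.shape[1])),interpolation=cv2.INTER_CUBIC)
cv2.imwrite('pics/s4c.png',f(a))
E
```

```text
contact_force: [-0.2, 0.5, -1.9]
gripper_width: 18.1
t 11.18 pos [ 534.9 -128.7  254. ] F [-0.25  0.52 -1.94] Ttool [-0.022 -0.036 -0.019] w 18.1 tip est [580.2  -3.2 260. ]
```

View pics/s4c.png

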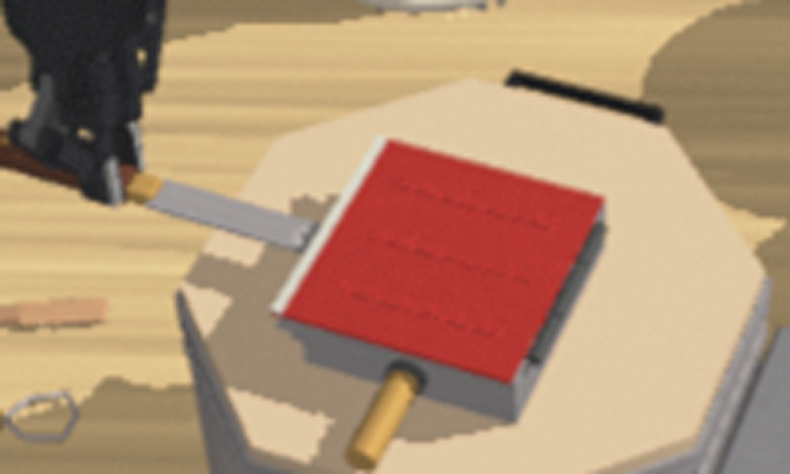

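The side crop shows the blade level with its tip passing under the white stripe at about crop (305,240), and no contact force. I go slightly deeper, then lift along the arc.

```bash
python3 -m creep '[{"delta_pos":[2.5,0,0],"rot":[0,0,0],"jaw":15},{"delta_pos":[2.5,0,0],"rot":[0,0,0],"jaw":15},{"delta_pos":[0,0,0],"rot":[0,0,0],"jaw":15},{"delta_pos":[0,0,0],"rot":[0,0,0],"jaw":15},{"delta_pos":[0,-2,0],"rot":[0,0,0],"jaw":15},{"delta_pos":[0,-3,0],"rot":[0,0,0],"jaw":15},{"delta_pos":[0,-4,0],"rot":[0,0,0],"jaw":15},{"delta_pos":[0.5,-5,0],"rot":[0,0,0],"jaw":15},{"delta_pos":[1,-5,0],"rot":[0,0,0],"jaw":15},{"delta_pos":[1,-5,0],"rot":[0,0,0],"jaw":15}]' | tail -2
python3 st.py
python3 - <<'E'
from h import *
# from theta where w=~20
th=np.radians(np.linspace(9.5,112,31));r=np.linspace(122,108,31)
u=-r*np.cos(th);w=r*np.sin(th);print(u[0],w[0],u[-1],w[-1])
print(np.round(np.c_[np.diff(u),-np.diff(w)],1).tolist())
snap('side','s5.png')
for q in arm.masks_of('side','cover_edge')[:1]:
    ys,xs=np.where(q['pixels']);print(q['p'],xs.min(),xs.max(),ys.min(),ys.max())
E
```

```text
contact_force: [0.1, -1.3, -3.6]
gripper_width: 18.5
t 12.12 pos [ 536.7 -123.   278.7] F [ 0.14 -1.26 -3.58] Ttool [-0.046 -0.044  0.607] w 18.5 tip est [582.3   2.5 284.6]
-120.32684338754224 20.135807915002673 40.457512088918506 100.13585629321304
[[1.9, -7.0], [2.3, -6.9], [2.7, -6.7], [3.1, -6.5], [3.4, -6.3], [3.8, -6.0], [4.1, -5.8], [4.4, -5.5], [4.7, -5.2], [5.0, -4.9], [5.3, -4.6], [5.5, -4.2], [5.8, -3.9], [6.0, -3.5], [6.1, -3.1], [6.3, -2.8], [6.4, -2.4], [6.5, -2.0], [6.6, -1.6], [6.6, -1.2], [6.7, -0.8], [6.7, -0.4], [6.7, 0.0], [6.6, 0.4], [6.6, 0.8], [6.5, 1.2], [6.4, 1.6], [6.2, 2.0], [6.1, 2.3], [5.9, 2.7]]
0.59 248 331 219 285
```

```bash
python3 -m creep '[{"delta_pos":[1.9,-7,0],"rot":[0,0,0],"jaw":15},{"delta_pos":[2.3,-6.9,0],"rot":[0,0,0],"jaw":15},{"delta_pos":[2.7,-6.7,0],"rot":[0,0,0],"jaw":15},{"delta_pos":[3.1,-6.5,0],"rot":[0,0,0],"jaw":15},{"delta_pos":[3.4,-6.3,0],"rot":[0,0,0],"jaw":15},{"delta_pos":[3.8,-6,0],"rot":[0,0,0],"jaw":15},{"delta_pos":[4.1,-5.8,0],"rot":[0,0,0],"jaw":15},{"delta_pos":[4.4,-5.5,0],"rot":[0,0,0],"jaw":15},{"delta_pos":[4.7,-5.2,0],"rot":[0,0,0],"jaw":15},{"delta_pos":[5,-4.9,0],"rot":[0,0,0],"jaw":15}]' | tail -2
python3 st.py
python3 - <<'E'
from h import *
snap('side','s6.png')
a=cv2.imread('pics/s6.png')[160:310,180:380]
cv2.imwrite('pics/s6c.png',cv2.resize(a,(720,540),interpolation=cv2.INTER_CUBIC))
E
```

```text
contact_force: [-0.4, -1.4, -0.9]
gripper_width: 18.4
t 13.05 pos [549.3 -89.1 339.8] F [-0.41 -1.45 -0.91] Ttool [-0.028 -0.045  0.69 ] w 18.4 tip est [594.9  36.4 345.8]
```

View pics/s6c.png

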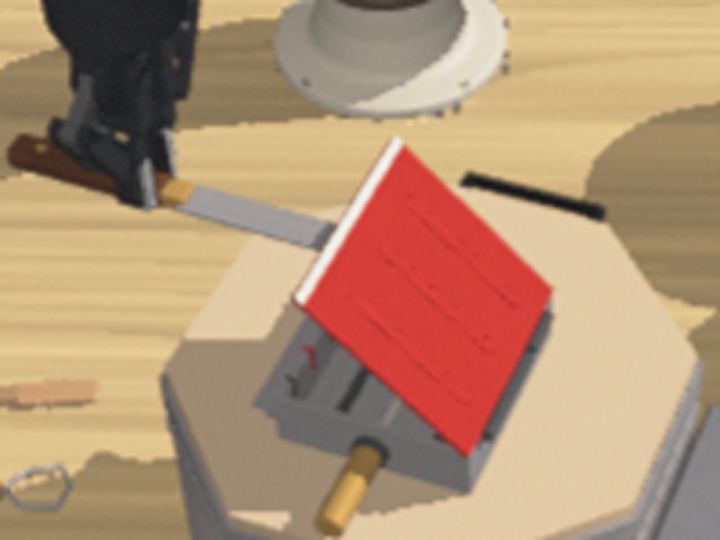

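The side crop shows the cover lifted to roughly 40–45° on the blade tip. The knife is still level and the shutter slot is visible. I carry on round the arc.

```bash
python3 -m creep '[{"delta_pos":[5.3,-4.6,0],"rot":[0,0,0],"jaw":15},{"delta_pos":[5.5,-4.2,0],"rot":[0,0,0],"jaw":15},{"delta_pos":[5.8,-3.9,0],"rot":[0,0,0],"jaw":15},{"delta_pos":[6,-3.5,0],"rot":[0,0,0],"jaw":15},{"delta_pos":[6.1,-3.1,0],"rot":[0,0,0],"jaw":15},{"delta_pos":[6.3,-2.8,0],"rot":[0,0,0],"jaw":15},{"delta_pos":[6.4,-2.4,0],"rot":[0,0,0],"jaw":15},{"delta_pos":[6.5,-2,0],"rot":[0,0,0],"jaw":15},{"delta_pos":[6.6,-1.6,0],"rot":[0,0,0],"jaw":15},{"delta_pos":[6.6,-1.2,0],"rot":[0,0,0],"jaw":15}]' | tail -2
python3 st.py
```

```text
contact_force: [-0.6, -1.0, -0.8]
gripper_width: 18.5
t 13.93 pos [570.3 -31.4 368.7] F [-0.58 -0.99 -0.83] Ttool [-0.007  0.058  0.397] w 18.5 tip est [615.8  94.1 374.7]
```

```bash
python3 -m creep '[{"delta_pos":[6.7,-0.8,0],"rot":[0,0,0],"jaw":15},{"delta_pos":[6.7,-0.4,0],"rot":[0,0,0],"jaw":15},{"delta_pos":[6.7,0,0],"rot":[0,0,0],"jaw":15},{"delta_pos":[6.6,0.4,0],"rot":[0,0,0],"jaw":15},{"delta_pos":[6.6,0.8,0],"rot":[0,0,0],"jaw":15},{"delta_pos":[6.5,1.2,0],"rot":[0,0,0],"jaw":15},{"delta_pos":[6.4,1.6,0],"rot":[0,0,0],"jaw":15},{"delta_pos":[6.2,2,0],"rot":[0,0,0],"jaw":15},{"delta_pos":[6.1,2.3,0],"rot":[0,0,0],"jaw":15},{"delta_pos":[5.9,2.7,0],"rot":[0,0,0],"jaw":15}]' | tail -2
python3 st.py
python3 - <<'E'
from h import *
snap('side','s7.png')
a=cv2.imread('pics/s7.png')[110:310,160:400]
cv2.imwrite('pics/s7c.png',cv2.resize(a,(720,600),interpolation=cv2.INTER_CUBIC))
E
```

```text
contact_force: [-0.4, -1.4, -0.4]
gripper_width: 18.1
t 14.77 pos [592.2  29.2 358.4] F [-0.37 -1.45 -0.44] Ttool [-0.032  0.019  0.194] w 18.1 tip est [637.7 154.7 364.5]
```

View pics/s7c.png

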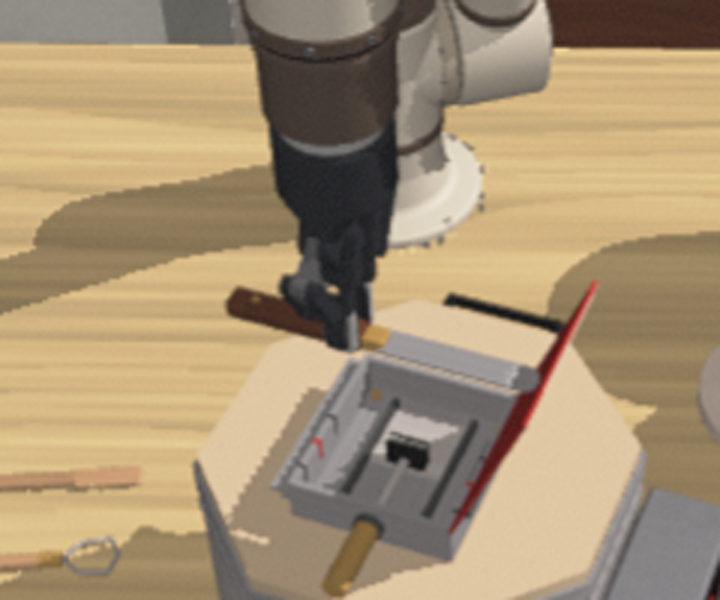

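The side crop shows the cover leaning back past upright, about 112° by the tip position. The blade tip is at crop (530,378), the box is open, and the black tab is at crop (408,450). I back the knife out and take it back to its place.

```bash
python3 -m creep '[{"delta_pos":[-6,0,0],"rot":[0,0,0],"jaw":15},{"delta_pos":[-16,0,0],"rot":[0,0,0],"jaw":15},{"delta_pos":[-26,0,0],"rot":[0,0,0],"jaw":15},{"delta_pos":[-28,0,0],"rot":[0,0,0],"jaw":15},{"delta_pos":[-28,0,0],"rot":[0,0,0],"jaw":15},{"delta_pos":[-28,0,0],"rot":[0,0,0],"jaw":15},{"delta_pos":[-28,0,0],"rot":[0,0,0],"jaw":15},{"delta_pos":[-30,0,0],"rot":[0,-0.07,0],"jaw":15},{"delta_pos":[-30,0,0],"rot":[0,-0.07,0],"jaw":15},{"delta_pos":[-30,0,0],"rot":[0,-0.07,0],"jaw":15}]' | tail -2
python3 -c "
from h import *
go([594,-295,3],tool(86))"
```

```text
contact_force: [0.7, 0.4, -1.1]
gripper_width: 18.2
t 15.65 pos [ 510.7 -210.6  359.3] rotvec [ 0.0008 -0.0655  0.    ] shift after turn [-78.4 356.3 -89. ] shift before [-72.4 356.3 -93.7] F [ 0.7  0.4 -1.1] w 18.2
```

```bash
python3 -m creep '[{"delta_pos":[-20,15,-22],"rot":[0,-0.065,0],"jaw":15},{"delta_pos":[-20,25,-22],"rot":[0,0,0],"jaw":15},{"delta_pos":[-20,35,-22],"rot":[0,0,0],"jaw":15},{"delta_pos":[-18,35,-22],"rot":[0,0,0],"jaw":15},{"delta_pos":[0,38,0],"rot":[0,0,0],"jaw":15},{"delta_pos":[0,38,0],"rot":[0,0,0],"jaw":15},{"delta_pos":[0,38,0],"rot":[0,0,0],"jaw":15},{"delta_pos":[0,38,0],"rot":[0,0,0],"jaw":15},{"delta_pos":[0,20,0],"rot":[0,0,0],"jaw":15},{"delta_pos":[0,15,0],"rot":[0,0,0],"jaw":15}]' | tail -2
python3 -c "
from h import *
go([594,-295,3],tool(86))"
```

```text
contact_force: [-0.2, 0.1, -0.3]
gripper_width: 18.3
t 16.48 pos [ 586.9 -291.1   64.2] rotvec [-0.0054 -0.0048  0.0012] shift after turn [-3.3 61.2 -7.4] shift before [-3.4 61.1 -7.7] F [-0.2  0.1 -0.3] w 18.3
```

```bash
python3 -m creep '[{"delta_pos":[-2,15,-3],"rot":[0,0,0],"jaw":15},{"delta_pos":[0,15,0],"rot":[0,0,0],"jaw":15},{"delta_pos":[0,12,0],"rot":[0,0,0],"jaw":15},{"delta_pos":[0,5,0],"rot":[0,0,0],"jaw":15},{"delta_pos":[0,3,0],"rot":[0,0,0],"jaw":15},{"delta_pos":[0,0,0],"rot":[0,0,0],"jaw":15},{"delta_pos":[0,0,0],"rot":[0,0,0],"jaw":15},{"delta_pos":[0,0,0],"rot":[0,0,0],"jaw":15},{"delta_pos":[0,0,0],"rot":[0,0,0],"jaw":15},{"delta_pos":[0,0,0],"rot":[0,0,0],"jaw":15}]' | tail -2
python3 st.py
```

```text
contact_force: [-0.9, 1.1, -1.5]
gripper_width: 18.4
t 17.32 pos [ 593.2 -292.6   18.3] F [-0.92  1.09 -1.49] Ttool [-0.014 -0.005 -0.027] w 18.4 tip est [ 602.9 -159.5   24.3]
```

```bash
python3 -m creep '[{"delta_pos":[0,4,0],"rot":[0,0,0],"jaw":15},{"delta_pos":[0,4,0],"rot":[0,0,0],"jaw":15},{"delta_pos":[0,2,0],"rot":[0,0,0],"jaw":15},{"delta_pos":[0,1.5,0],"rot":[0,0,0],"jaw":15},{"delta_pos":[0,1,0],"rot":[0,0,0],"jaw":15},{"delta_pos":[0,0,0],"rot":[0,0,0],"jaw":15},{"delta_pos":[0,0,0],"rot":[0,0,0],"jaw":15},{"delta_pos":[0,0,0],"rot":[0,0,0],"jaw":15},{"delta_pos":[0,0,0],"rot":[0,0,0],"jaw":15},{"delta_pos":[0,0,0],"rot":[0,0,0],"jaw":15}]' | tail -2
python3 st.py
```

```text
contact_force: [0.4, 0.5, -1.4]
gripper_width: 18.0
t 18.15 pos [ 592.8 -292.6    5.2] F [ 0.45  0.53 -1.41] Ttool [ 0.019 -0.005 -0.022] w 18.0 tip est [ 602.5 -159.5   11.2]
```

```bash
python3 -m creep '[{"delta_pos":[0,1,0],"rot":[0,0,0],"jaw":15},{"delta_pos":[0,1,0],"rot":[0,0,0],"jaw":15},{"delta_pos":[0,0,0],"rot":[0,0,0],"jaw":15},{"delta_pos":[0,0,0],"rot":[0,0,0],"jaw":15},{"delta_pos":[0,0,0],"rot":[0,0,0],"jaw":15},{"delta_pos":[0,0,0],"rot":[0,0,0],"jaw":15},{"delta_pos":[0,0,0],"rot":[0,0,0],"jaw":15},{"delta_pos":[0,0,0],"rot":[0,0,0],"jaw":15},{"delta_pos":[0,0,0],"rot":[0,0,0],"jaw":15},{"delta_pos":[0,0,0],"rot":[0,0,0],"jaw":15}]' | tail -2
python3 st.py
```

```text
contact_force: [-2.2, 0.3, 5.1]
gripper_width: 18.4
t 18.98 pos [ 593.  -292.6    4.3] F [-2.19  0.27  5.08] Ttool [ 0.528 -0.018 -0.374] w 18.4 tip est [ 602.6 -159.5   10.3]
```

```bash
python3 -m creep '[{"delta_pos":[0,0.7,0],"rot":[0,0,0],"jaw":15},{"delta_pos":[0,0.6,0],"rot":[0,0,0],"jaw":15},{"delta_pos":[0,0,0],"rot":[0,0,0],"jaw":15},{"delta_pos":[0,0,0],"rot":[0,0,0],"jaw":15},{"delta_pos":[0,0,0],"rot":[0,0,0],"jaw":15},{"delta_pos":[0,0,0],"rot":[0,0,0],"jaw":15},{"delta_pos":[0,0,0],"rot":[0,0,0],"jaw":15},{"delta_pos":[0,0,0],"rot":[0,0,0],"jaw":15},{"delta_pos":[0,0,0],"rot":[0,0,0],"jaw":15},{"delta_pos":[0,0,0],"rot":[0,0,0],"jaw":15}]' | tail -2
python3 st.py
```

```text
contact_force: [-3.5, 3.1, 10.5]
gripper_width: 17.9
t 19.82 pos [ 593.  -292.7    4.3] F [-3.49  3.06 10.49] Ttool [ 1.084  0.055 -0.734] w 17.9 tip est [ 602.6 -159.5   10.2]
```

```bash
python3 -m creep '[{"delta_pos":[0,-1.2,0],"rot":[0,0,0],"jaw":15},{"delta_pos":[0,-0.9,0],"rot":[0,0,0],"jaw":15},{"delta_pos":[0,0,0],"rot":[0,0,0],"jaw":15},{"delta_pos":[0,0,0],"rot":[0,0,0],"jaw":20},{"delta_pos":[0,0,0],"rot":[0,0,0],"jaw":26},{"delta_pos":[0,0,0],"rot":[0,0,0],"jaw":34},{"delta_pos":[0,0,0],"rot":[0,0,0],"jaw":36},{"delta_pos":[0,0,0],"rot":[0,0,0],"jaw":36},{"delta_pos":[0,0,0],"rot":[0,0,0],"jaw":36},{"delta_pos":[0,0,0],"rot":[0,0,0],"jaw":36}]' | tail -2
python3 st.py
```

```text
contact_force: [0.2, -0.1, 0.2]
gripper_width: 36.1
t 20.65 pos [ 592.7 -292.6    3.7] F [ 0.19 -0.08  0.2 ] Ttool [-0.009  0.016 -0.02 ] w 36.1 tip est [ 602.4 -159.4    9.7]
```

```bash
python3 -m creep '[{"delta_pos":[0,-8,0],"rot":[0,0,0],"jaw":36},{"delta_pos":[0,-12,0],"rot":[0,0,0],"jaw":36},{"delta_pos":[0,-30,0],"rot":[0,0,0],"jaw":36},{"delta_pos":[0,-38,0],"rot":[0,0.07,0],"jaw":36},{"delta_pos":[0,-38,0],"rot":[0,0.07,0],"jaw":36},{"delta_pos":[0,-38,0],"rot":[0,0.07,0],"jaw":36},{"delta_pos":[0,-38,0],"rot":[0,0.069,0],"jaw":36},{"delta_pos":[0,-38,0],"rot":[0,0,0],"jaw":36},{"delta_pos":[0,-38,0],"rot":[0,0,0],"jaw":36},{"delta_pos":[0,-38,0],"rot":[0,0,0],"jaw":36}]' | tail -2
python3 - <<'E'
from tri import *
im=snap('side','s8.png');im2=snap('scene','c8.png')
for cam in ['side','scene']:
    for q in arm.masks_of(cam,'tab_top')[:1]+arm.masks_of(cam,'shutter')[:1]:
        ys,xs=np.where(q['pixels']);print(cam,round(q['p'],2),q['location'],len(xs),xs.min(),xs.max(),ys.min(),ys.max())
    c=arm.calibration(cam)
    for q in arm.masks_of(cam,'knife')[:1]:
        ys,xs=np.where(q['pixels']);P=np.array([onz(c,(x,y),8)[:2] for x,y in zip(xs,ys)],np.float32);print('knife',q['p'],cv2.minAreaRect(P))
bx=np.array([573.7,-6.8])+75.5*np.array([.342,.94]);print('box',bx)
go([*bx,330],tool(70))
a=np.hstack([cv2.resize(im[110:320,100:400],(500,350)),cv2.resize(im2[210:290,300:400],(300,350))])
cv2.imwrite('pics/m8.png',cv2.resize(a,(800,350))[:,:,::-1])
E
```

```text
contact_force: [0.7, -0.2, 0.3]
gripper_width: 35.9
side 0.66 [293.5, 258.9] 482 284 313 247 277
side 0.57 [300.4, 255.8] 494 284 313 247 277
knife 0.96 ((594.5117797851562, -271.6372375488281), (219.42015075683594, 25.767932891845703), 86.22053527832031)
scene 0.95 [341.4, 244.2] 408 328 350 238 258
scene 0.7 [337.6, 246.5] 518 327 351 238 272
knife 0.83 ((597.7424926757812, -272.8233947753906), (218.9977569580078, 27.99536895751953), 86.51012420654297)
box [599.521  64.17 ]
t 21.88 pos [ 592.1 -292.3  318.3] rotvec [-0.003  -0.003  -0.0001] shift after turn [337.5 -11.7 115. ] shift before [337.2 -11.3 116. ] F [-0.3  0.1 -0.8] w 36.0
```

View pics/m8.png

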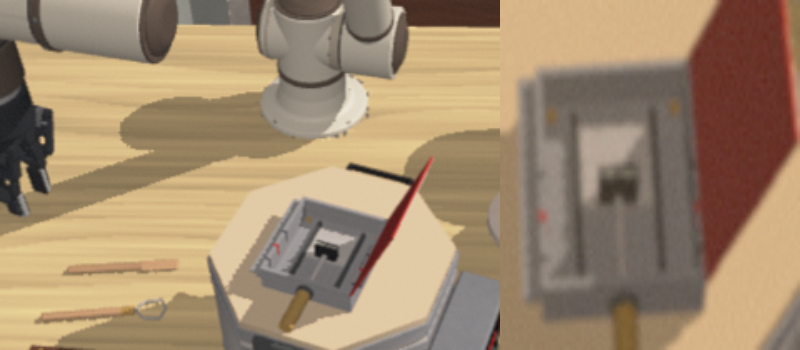

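The combined view shows the knife back flat by the other tools (mask 219×26 mm at its old spot). The cover leans back. The black tab is at about (618,180) in the right panel, central in the box, and the red tick is visible on the -y wall.

```bash
python3 -m creep '[{"delta_pos":[20,-1,6],"rot":[0,0,0],"jaw":50},{"delta_pos":[36,-1,12],"rot":[0,0,0],"jaw":50},{"delta_pos":[38,-1,13],"rot":[0,0,0],"jaw":50},{"delta_pos":[39,-1,13],"rot":[0,0,0],"jaw":50},{"delta_pos":[39,-1,13],"rot":[0,0,0],"jaw":50},{"delta_pos":[39,-1,13],"rot":[0,0,0],"jaw":50},{"delta_pos":[39,0,13],"rot":[0,0,0],"jaw":50},{"delta_pos":[36,0,12],"rot":[0,0,0],"jaw":50},{"delta_pos":[30,0,12],"rot":[0,0,0],"jaw":50},{"delta_pos":[20,0,8],"rot":[0,0,0],"jaw":50}]' | tail -2
python3 - <<'E'
from tri import *
go([599.5,64.2,330],tool(70))
for cam in ['wrist','scene']:
    c=arm.calibration(cam)
    im=snap(cam,f'{cam}9.png')
    for t in ('tab_top','half_mark'):
        for q in arm.masks_of(cam,t)[:1]:
            ys,xs=np.where(q['pixels']);print(cam,t,round(q['p'],2),np.round(q['location']),np.round(onz(c,q['location'],260),1),len(xs),xs.min(),xs.max(),ys.min(),ys.max())
E
python3 st.py
```

```text
contact_force: [-0.1, -0.5, 0.3]
gripper_width: 50.2
t 22.72 pos [600.   65.4 324.5] rotvec [-0.0021 -0.0005 -0.0014] shift after turn [-1.3 -5.5  0.1] shift before [-1.3 -5.5  0.1] F [-0.1 -0.5  0.3] w 50.2
wrist tab_top 0.7 [346. 241.] [579.1  62.6 260. ] 6842 229 393 202 278
wrist half_mark 0.87 [351. 193.] [566.8  35.  260. ] 141951 121 601 0 479
scene tab_top 0.79 [341. 251.] [605.4  63.2 260. ] 374 327 351 238 272
scene half_mark 0.69 [348. 270.] [655.7  59.5 260. ] 17515 273 432 188 345
t 23.02 pos [600.5  61.6 325.2] F [ 0.39 -0.66 -0.49] Ttool [-0.001 -0.053  0.01 ] w 49.9 tip est [646.7 186.9 331.1]
```

View pics/wrist9.png

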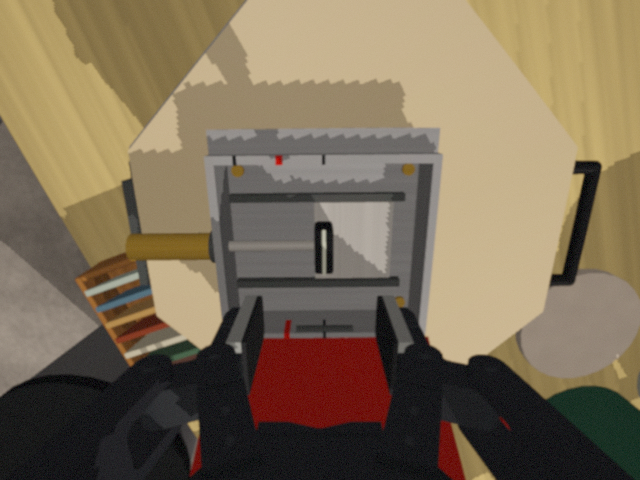

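The wrist view looks straight into the box. The tab's white line is at (324,248), and the shut ticks at (324,160) and (324,322) line up with it. The red ticks are at (279,160) and (288,328), and the fingers stand either side of the tab.

```bash
python3 - <<'E'
from h import *
im=cv2.imread('pics/wrist9.png').astype(int)
g=im.sum(2)
w=np.argwhere((g[222:280,312:336]>330)); 
b=np.argwhere((g[215:280,308:340]<110))+[215,308]; print('black',b.min(0),b.max(0),'white',w.mean(0)+[222,312],w.min(0)+[222,312],w.max(0)+[222,312])
red=np.argwhere((im[150:168,260:300,2]>150)&(im[150:168,260:300,1]<70))+[150,260];print('red',red.mean(0),red.min(0),red.max(0))
arm.get_image('wrist')
c=arm.calibration('wrist');s=arm.read_state();R=Rn.from_quat(s['ee_rot'])
for n,u,z in [('white',(323.5,248),260),('tab -y end top',(323.5,223),260),('tab +y end top',(323.5,272),260),('red -y rim',(red.mean(0)[1],red.mean(0)[0]),262),('shut -y tick',(323.5,159),264)]:
    p=onz(c,u,z);print(n,np.round(p,1),'tool',np.round(R.inv().apply(p-s['position']),1))
go([599.5,64.2,330],tool(70))
E
```

```text
black [222 308] [279 331] white [253.79063361 327.31129477] [222 312] [277 335]
red [161.19354839 277.96774194] [158 276] [164 281]
white [594.4  58.3 260. ] tool [-5.  65.4  4.7]
tab -y end top [588.8  43.  260. ] tool [-21.2  65.5   4.6]
tab +y end top [600.   73.6 260. ] tool [11.4 65.4  4.8]
red -y rim [600.5  -1.2 262. ] tool [-58.6  63.5 -21.6]
shut -y tick [575.5   6.5 264. ] tool [-60.1  61.5   4.5]
t 23.07 pos [600.6  61.4 325.4] rotvec [-0.0006 -0.0043 -0.0008] shift after turn [ 2.3 -4.6  2. ] shift before [ 2.3 -4.6  2. ] F [ 0.8 -0.4 -0.1] w 49.7
```

```bash
python3 -m creep '[{"delta_pos":[-2.5,10,2.5],"rot":[0,0,0],"jaw":46},{"delta_pos":[-2.5,10,2.2],"rot":[0,0,0],"jaw":46},{"delta_pos":[0,14,0],"rot":[0,0,0],"jaw":46},{"delta_pos":[0,14,0],"rot":[0,0,0],"jaw":46},{"delta_pos":[0,12,0],"rot":[0,0,0],"jaw":46},{"delta_pos":[0,10,0],"rot":[0,0,0],"jaw":46},{"delta_pos":[0,6,0],"rot":[0,0,0],"jaw":46},{"delta_pos":[0,3,0],"rot":[0,0,0],"jaw":46},{"delta_pos":[0,0,0],"rot":[0,0,0],"jaw":46},{"delta_pos":[0,0,0],"rot":[0,0,0],"jaw":46}]' | tail -2
python3 - <<'E'
from h import *
c=arm.calibration('wrist');s=arm.read_state();R=Rn.from_quat(s['ee_rot'])
im=snap('wrist','w10.png').astype(int)
go([594.4,58.3,245],tool(70))
for q in arm.masks_of('wrist','tab_top')[:1]:
    ys,xs=np.where(q['pixels']);print(q['p'],q['location'],xs.min(),xs.max(),ys.min(),ys.max())
g=im.sum(2)
m=(g<120).astype(np.uint8);m[:, :262]=0;m[:,376:]=0
n,l,st,ce=cv2.connectedComponentsWithStats(m);print([ (st[i].tolist()) for i in range(1,n) if st[i,4]>60])
E
```

```text
contact_force: [0.8, -0.7, 0.7]
gripper_width: 45.8
t 23.95 pos [594.9  59.3 247.6] rotvec [ 0.0013 -0.003   0.0007] shift after turn [-1.2  2.6  0.2] shift before [-1.2  2.6  0.2] F [-0.2  0.3  0.1] w 45.9
0.56 [344.7, 299.9] 183 419 256 363
[[306, 283, 29, 79, 1457], [262, 296, 6, 67, 302], [372, 297, 4, 54, 159], [262, 414, 114, 66, 6405]]
```

```bash
python3 -m creep '[{"delta_pos":[0,2,0],"rot":[0,0,0],"jaw":46},{"delta_pos":[0,1.5,0],"rot":[0,0,0],"jaw":40},{"delta_pos":[0,0,0],"rot":[0,0,0],"jaw":30},{"delta_pos":[0,0,0],"rot":[0,0,0],"jaw":20},{"delta_pos":[0,0,0],"rot":[0,0,0],"jaw":14},{"delta_pos":[0,0,0],"rot":[0,0,0],"jaw":6},{"delta_pos":[0,0,0],"rot":[0,0,0],"jaw":6},{"delta_pos":[0,0,0],"rot":[0,0,0],"jaw":6},{"delta_pos":[0,0,0],"rot":[0,0,0],"jaw":6},{"delta_pos":[0,0,0],"rot":[0,0,0],"jaw":6}]' | tail -2
python3 st.py
```

```text
contact_force: [1.6, -1.6, 0.0]
gripper_width: 10.3
t 24.83 pos [594.8  59.3 243.6] F [ 1.55 -1.55  0.02] Ttool [-0.457 -0.278  0.137] w 10.3 tip est [640.8 184.7 249.6]
```

```bash
python3 -m creep '[{"delta_pos":[0,0,-2],"rot":[0,0,0],"jaw":6},{"delta_pos":[0,0,-4],"rot":[0,0,0],"jaw":6},{"delta_pos":[0,0,-4],"rot":[0,0,0],"jaw":6},{"delta_pos":[0,0,-4],"rot":[0,0,0],"jaw":6},{"delta_pos":[0,0,-4],"rot":[0,0,0],"jaw":6},{"delta_pos":[0,0,-4],"rot":[0,0,0],"jaw":6},{"delta_pos":[0,0,-2],"rot":[0,0,0],"jaw":6},{"delta_pos":[0,0,-1],"rot":[0,0,0],"jaw":6},{"delta_pos":[0,0,0],"rot":[0,0,0],"jaw":6},{"delta_pos":[0,0,0],"rot":[0,0,0],"jaw":6}]' | tail -2
python3 st.py
python3 - <<'E'
from h import *
s=arm.read_state();R=Rn.from_quat(s['ee_rot'])
print('moved tool',np.round(R.inv().apply(s['position']-np.array([594.8,59.3,243.6])),2))
c=arm.calibration('wrist')
im=snap('wrist','w11.png')
y0=np.array([594.8,59.3,260.])
kx=-R.apply([0,0,1]);ky=R.apply([1,0,0])
for n,p in [('tab centre shut',y0),('tab half',y0+25*kx),('half tick -y rim',y0+25*kx-57*ky+[0,0,4]),('half tick +y',y0+25*kx+57*ky+[0,0,4])]: print(n,proj(c,p))
a=im.astype(int);m=((a[:,:,0]>140)&(a[:,:,1]<70)&(a[:,:,2]<70)).astype(np.uint8)
n,l,st,ce=cv2.connectedComponentsWithStats(m);print([(st[i].tolist(),np.round(ce[i],1).tolist()) for i in range(1,n) if 4<st[i,4]])
g=a.sum(2);r=np.argwhere(g[255:300,290:350]>420)+[255,290]
print('bright',len(r), r.mean(0) if len(r) else None)
E
```

```text
contact_force: [-5.0, 4.0, 5.5]
gripper_width: 10.3
t 25.67 pos [617.8  51.1 243.6] F [-4.99  4.01  5.51] Ttool [ 1.676 -0.269 -0.46 ] w 10.3 tip est [663.8 176.5 249.6]
moved tool [  0.27  -0.   -24.4 ]
tab centre shut [[373.4383142  326.97544174]]
tab half [[312.87629579 327.04672409]]
half tick -y rim [[311.6653696  192.26442293]]
half tick +y [[313.5591219  439.85220042]]
[([311, 199, 11, 14, 133], [315.9, 205.8]), ([99, 380, 30, 12, 115], [113.8, 385.6])]
bright 96 [263.11458333 344.0625    ]
```

```bash
python3 - <<'E'
import cv2
for f in ('w10','w11'):
    g=cv2.imread(f'pics/{f}.png').astype(int).sum(2)
    print(f,'cols 296..344')
    for r in range(272,372,8): print(r,(g[r,296:346:2]//10).tolist())
im=cv2.imread('pics/w11.png').astype(int)
print(im[195:216:3,305:328:2,2].tolist())
E
```

```text
w10 cols 296..344
272 [33, 32, 33, 33, 33, 37, 40, 40, 40, 39, 40, 39, 39, 43, 52, 52, 47, 39, 38, 37, 37, 39, 38, 38, 38]
280 [32, 33, 32, 32, 32, 36, 40, 40, 39, 39, 39, 40, 39, 40, 40, 39, 46, 52, 52, 51, 52, 47, 39, 38, 38]
288 [34, 33, 33, 33, 32, 24, 7, 0, 5, 4, 5, 1, 3, 6, 2, 5, 4, 7, 37, 51, 52, 52, 52, 48, 39]
296 [34, 33, 33, 34, 33, 18, 6, 3, 5, 5, 5, 7, 6, 4, 6, 5, 7, 5, 21, 48, 52, 53, 52, 51, 52]
304 [32, 33, 33, 33, 29, 11, 6, 8, 6, 8, 34, 54, 55, 34, 6, 7, 7, 4, 12, 32, 38, 39, 39, 40, 41]
312 [34, 34, 35, 34, 33, 15, 6, 9, 6, 9, 32, 56, 58, 38, 11, 10, 9, 9, 12, 32, 38, 39, 38, 38, 39]
320 [39, 39, 38, 38, 37, 20, 6, 7, 8, 7, 31, 57, 58, 41, 11, 9, 11, 11, 12, 32, 39, 39, 38, 38, 39]
328 [33, 34, 33, 34, 32, 18, 4, 5, 5, 4, 18, 42, 48, 39, 9, 9, 8, 10, 11, 32, 39, 38, 38, 38, 38]
336 [33, 32, 32, 32, 32, 19, 4, 6, 4, 6, 17, 41, 43, 29, 7, 5, 6, 6, 12, 32, 39, 39, 38, 37, 39]
344 [33, 33, 33, 33, 32, 21, 8, 3, 5, 5, 15, 41, 44, 34, 9, 8, 7, 7, 12, 32, 39, 39, 38, 38, 38]
352 [25, 25, 25, 25, 24, 17, 5, 5, 5, 5, 11, 38, 43, 33, 9, 5, 5, 3, 11, 32, 39, 39, 38, 37, 38]
3
[... 1154 characters left out ...]
, 27, 9]
352 [6, 8, 13, 15, 13, 5, 6, 7, 7, 6, 15, 41, 45, 38, 11, 6, 5, 5, 5, 8, 10, 9, 7, 6, 7]
360 [8, 9, 11, 15, 15, 6, 6, 6, 6, 8, 13, 38, 45, 39, 10, 5, 8, 6, 4, 9, 10, 7, 7, 5, 8]
368 [8, 7, 8, 10, 8, 12, 17, 17, 15, 15, 19, 38, 45, 38, 17, 16, 16, 16, 14, 7, 9, 9, 8, 8, 6]
[[89, 89, 91, 89, 90, 88, 88, 86, 90, 91, 87, 87], [111, 112, 114, 115, 108, 99, 105, 101, 101, 97, 97, 95], [162, 160, 173, 195, 185, 155, 147, 151, 141, 119, 116, 117], [160, 162, 155, 181, 173, 160, 151, 150, 142, 123, 114, 119], [163, 162, 164, 162, 148, 151, 151, 152, 142, 118, 117, 118], [160, 163, 167, 193, 170, 149, 152, 150, 141, 116, 115, 118], [151, 155, 161, 187, 186, 161, 150, 154, 150, 148, 144, 149]]
```

```bash
python3 - <<'E'
import cv2,numpy as np
for f in ('w10','w11'):
    im=cv2.imread(f'pics/{f}.png').astype(int);rg=np.clip(im[:,:,2]-im[:,:,1]-15,0,None);g=im.sum(2)
    for r in (200,203,206,209,212):
        w=rg[r,240:345]; d=np.clip(np.median(g[r,290:350])-g[r,295:345]-40,0,None)
        print(f,r,'red',round((w*np.arange(240,345)).sum()/max(w.sum(),1),1),w.sum(),'dark',round((d*np.arange(295,345)).sum()/max(d.sum(),1),1),d.sum())
    for r in (312,324,336):
        w=np.clip(g[r,306:334]-150,0,None);print('line',r,round((w*np.arange(306,334)).sum()/w.sum(),2))
E
```

```text
w10 200 red 247.9 1218 dark 317.5 952.0
w10 203 red 248.2 1176 dark 317.4 966.0
w10 206 red 248.3 1208 dark 317.5 916.0
w10 209 red 248.5 1225 dark 317.5 979.0
w10 212 red 248.7 283 dark 0.0 0.0
line 312 319.52
line 324 320.01
line 336 319.69
w11 200 red 315.1 1229 dark 316.3 919.0
w11 203 red 315.2 1452 dark 316.2 973.0
w11 206 red 315.8 1225 dark 316.0 1161.5
w11 209 red 315.6 1311 dark 316.3 1098.0
w11 212 red 315.3 1245 dark 316.4 1207.0
line 312 319.22
line 324 319.38
line 336 319.6
```

Both checks agree that the shutter is about 0.6 mm short: the tick-to-line offset in the picture and the 24.4 mm of TCP travel. I nudge it by that much, then hold.

```bash
python3 -m creep '[{"delta_pos":[0,0,-0.6],"rot":[0,0,0],"jaw":6},{"delta_pos":[0,0,0],"rot":[0,0,0],"jaw":6},{"delta_pos":[0,0,0],"rot":[0,0,0],"jaw":6},{"delta_pos":[0,0,0],"rot":[0,0,0],"jaw":6},{"delta_pos":[0,0,0],"rot":[0,0,0],"jaw":6},{"delta_pos":[0,0,0],"rot":[0,0,0],"jaw":6},{"delta_pos":[0,0,0],"rot":[0,0,0],"jaw":6},{"delta_pos":[0,0,0],"rot":[0,0,0],"jaw":6},{"delta_pos":[0,0,0],"rot":[0,0,0],"jaw":6},{"delta_pos":[0,0,0],"rot":[0,0,0],"jaw":6}]' | tail -2
cat > chk.py <<'E'
from h import *
s=arm.read_state();R=Rn.from_quat(s['ee_rot'])
print('t',s['clock'],'moved tool',np.round(R.inv().apply(s['position']-np.array([594.8,59.3,243.6])),2),'F',np.round(s['contact_force'],1),'w',round(s['gripper_width'],1))
im=snap('wrist','w12.png')[:,:,::-1].astype(int);rg=np.clip(im[:,:,2]-im[:,:,1]-15,0,None);g=im.sum(2)
w=rg[200:212,295:345].sum(0);print('red',(w*np.arange(295,345)).sum()/w.sum())
w=np.clip(g[312:336,306:334]-150,0,None).sum(0);print('line',(w*np.arange(306,334)).sum()/w.sum())
E
python3 chk.py
```

```text
contact_force: [-4.4, 3.8, 5.0]
gripper_width: 10.5
t 26.55 moved tool [  0.27  -0.   -24.83] F [-4.4  3.8  5. ] w 10.5
red 316.77545873005863
line 319.4162668377165
```

```bash
for i in 1 2; do python3 -m creep '[{"delta_pos":[0,0,0],"rot":[0,0,0],"jaw":6},{"delta_pos":[0,0,0],"rot":[0,0,0],"jaw":6},{"delta_pos":[0,0,0],"rot":[0,0,0],"jaw":6},{"delta_pos":[0,0,0],"rot":[0,0,0],"jaw":6},{"delta_pos":[0,0,0],"rot":[0,0,0],"jaw":6},{"delta_pos":[0,0,0],"rot":[0,0,0],"jaw":6},{"delta_pos":[0,0,0],"rot":[0,0,0],"jaw":6},{"delta_pos":[0,0,0],"rot":[0,0,0],"jaw":6},{"delta_pos":[0,0,0],"rot":[0,0,0],"jaw":6},{"delta_pos":[0,0,0],"rot":[0,0,0],"jaw":6}]' | head -1; done; python3 chk.py
```

```text
clock: 27.43
clock: 28.27
t 28.2667 moved tool [  0.27   0.   -24.84] F [-4.4  3.3  4.8] w 10.4
red 316.7752365436431
line 319.4126536162352
```

```bash
python3 -m creep '[{"delta_pos":[0,0,0],"rot":[0,0,0],"jaw":6},{"delta_pos":[0,0,0],"rot":[0,0,0],"jaw":6},{"delta_pos":[0,0,0],"rot":[0,0,0],"jaw":6},{"delta_pos":[0,0,0],"rot":[0,0,0],"jaw":6},{"delta_pos":[0,0,0],"rot":[0,0,0],"jaw":6},{"delta_pos":[0,0,0],"rot":[0,0,0],"jaw":6},{"delta_pos":[0,0,0],"rot":[0,0,0],"jaw":6},{"delta_pos":[0,0,0],"rot":[0,0,0],"jaw":6},{"delta_pos":[0,0,0],"rot":[0,0,0],"jaw":6},{"delta_pos":[0,0,0],"rot":[0,0,0],"jaw":6}]' | head -1
python3 chk.py; python3 - <<'E'
from h import *
def red(im):
    a=im.astype(int)[150:300,220:380];ys,xs=np.where((a[:,:,0]>110)&(a[:,:,1]<60)&(a[:,:,2]<60));return len(xs),xs.min()+220,xs.max()+220,ys.min()+150,ys.max()+150
print('cover before',red(cv2.imread('pics/s8.png')[:,:,::-1]),'now',red(snap('side','s9.png')))
print(arm.job_done())
E
```

```text
clock: 29.15
t 29.15 moved tool [ 2.600e-01  1.000e-02 -2.483e+01] F [-5.   2.3  6.1] w 10.3
red 316.7755756889392
line 319.41539765285944
cover before (47, np.int64(310), np.int64(355), np.int64(210), np.int64(286)) now (46, np.int64(310), np.int64(355), np.int64(210), np.int64(286))
the job is handed in; nothing more can be done
None
```

The whole job was carried out in order and handed in at about 29 s of the 72 s allowed, with the gripper still holding the shutter at the half-way mark. No verdict is reported back.

- **Cover:** I put the blade under the free edge and levered the cover up and back to about 112°, worked out from the blade tip's position. It has stayed there: its outline in the side camera was the same before and after the shutter work.
- **Knife:** It is back flat in its old place, and masks from two cameras agree on position and size (about 219 × 26 mm). While lowering it I felt the bench about 2 mm earlier than expected, so it had probably shifted a little in the grip. I pressed lightly, up to about 11 N, to seat it, then eased off and opened the jaws.
- **Shutter:** The gripper holds the tab about 24.8 mm from its shut place. The white line agrees with the red tick to roughly 0.2 mm, after a 0.6 mm correction. The spring force read about 5.5 N, against a nominal 6 N at half travel. It then stayed still for about 2.6 s before hand-in.

I planned the moves to clear the bowl and the other tools, and no unexpected contact force showed near them. I did not re-measure their positions at the end.

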